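# Seat a ceramic blank in the corner pocket of a locating jig

### The arm

A 6-joint arm with a two-finger parallel gripper is mounted at the origin on the work surface. World frame = base frame: x ahead of the robot, y to its left, z up, the work surface at z = 0. Lengths are in m, angles in rad, forces in N, time in s.
With the tool pointing down it reaches from about 0.375 to 0.9 m from the base axis. Payload 3.1 kg.
Tool frame: the origin (TCP) lies midway between the tips of the shut fingers; the grasp point (between the pads) lies 19 mm behind it; z points along the fingers, y is the direction in which the jaws open and shut (so a half turn about z gives the same grasp; the last joint's range is limited). The gripper opens to 87 mm and grips with 3 to 60 N. Pads are 19 mm wide; open, the fingers measure 117 mm over their backs; the gripper's body (75 mm by 190 mm) begins 51 mm behind the grasp point.
Start: joints at [1.095, 0.527, 1.433, -0, 1.181, -0.178], TCP at [0.183, 0.597, 0.223] pointing down, gripper open.
Joint ranges: [-3.08, 3.08], [-0.75, 2.2], [0.22, 2.44], [-1.43, 4.57], [0, 2.65], [-2.85, 2.85]. Speed limits (rad/s): [2.79, 2.79, 3.14, 3.14, 3.14, 3.14].

### API

Orientations are given as a unit quaternion [x, y, z, w].
In Python, from rig import robot gives the robot as it stands.
- The arm moves only by the tool move_arm, never from a script. Its argument "rows" is one flat list of numbers, 7 for each row, row after row: the shift along the world's x, y, z in mm, then the turn, a rotation vector about the world's x, y, z in rad, then the closure, from 0 (fully open) to 1 (shut). A call has 1 to 12 rows; each row shifts and turns the commanded pose from where the row before left it; what a row does not reach is not made up. A row lasts 1/10 s, in which the tool goes at most 50 mm and 8.59 degrees, less where a joint would pass 70% of its speed; a pose out of reach is approached as far as the arm can. A call with a gripper value outside its range is refused whole. The fingers move at their own pace and stop on an object; "grip_force" is the grip in N (left out, the last holds). Time passes only in rows, so rows that do not move let the fingers close. It gives the time, the measured TCP pose, the force and the opening at its end, in the units of the state.
- robot.get_obs(): the state, without advancing time (a new reading comes with each control period).
- robot.camera(name): name is "side" or "top"; returns a dict with "color" (384x512x3 uint8, red, green, blue), "z_map" (384x512 float32, m along the optical axis (not along the pixel's ray), 0 where there is no reading), "camera_matrix" (3x3 intrinsics, pixels), "distortion" ([k1, k2, p1, p2, k3] as OpenCV has them; the pictures are not rectified), "R" (3x3) and "t" (3): a world point X has camera coordinates R X + t. Camera axes: x right, y down, z forward; pixel columns grow to the right and rows downward; lengths in m; the calibration is good to about 2 mm. A picture is of the moment at which its call begins.
- robot.hand_in(): hands the job in, once; it reports no verdict.
Trained networks look in the newest picture that a camera, given by its name, has taken for a name from the list of things; names that differ only in an ending like _2 or _b are one class to them, and where a whole thing is asked for, a point or a joint stands for the part that bears it (a point fixed in the world has none). Each returns a list of dicts, best first, with "conf" (0 to 1); they miss things now and then, are a little off and sometimes report something else, mostly with a low value. They report only what shows in the picture. A call takes as long as a camera call. They do not tell look-alikes from the thing itself.
- robot.search_frame(camera, thing): "at" ([column, row] in pixels, amid what is visible of it).
- robot.spot_point(camera, thing): "at" ([column, row] in pixels: a listed point, or the origin of a listed thing).
The state is a dict: "time": time; "q": joint angles; "joint_velocities": joint speeds; "joint_torque": joint torques, N m; "position": TCP position; "tool_rot": TCP orientation; "ft_force": force on the tool from outside, world axes, zero at the start; "moment": the same for the moment, N m; "grip_width": finger opening in m.
Only numpy, scipy, OpenCV 4.12 (cv2) and the standard library are available. Lean on these libraries where they do the work, as an engineer would, in place of code of your own. Each camera call takes 0.05 s, during which the arm holds its last target.

### The job

At the dental bench, push the rectangular ceramic blank straight across the jig plate until its long side lies flat against the long rail, then slide it along the rail, keeping it against the rail, into the corner pocket until it is fully home against the end stop and the rail. Push it only with the outside of the fingers: do not take it between the fingers, lift it or tip it, and leave the puck, jar and cup where they are. Finish clear of everything.

Things in the scene. Friction and masses are not known exactly. Their poses are not given: they have to be found in the camera images.
- jig: Locating jig, fixed to the bench; place and yaw vary. Dark grey anodised plate 260 x 150 mm, 12 mm thick, with steel bars (rail, end stop, lip) standing 16 mm above it (tops 28 mm above the bench). Origin: centre of the plate's underside, on the bench. x runs along the rail towards the pocket, y from the plate's open side towards the rail, z up. Top of the plate: z = 12 mm.
- rail_face (a point): Point on the long rail's inner face, at plate height, half-way along: jig frame x = -6, y = 55, z = 12 mm; axes as the jig's. The rail is straight, along jig x from -124 to +112 mm, 12 mm thick, and lies on this point's +y side.
- pocket (a point): Home: where the centre of the blank's underside is when fully home; jig frame x = 78, y = 38, z = 12 mm; axes as the jig's. The corner pocket is bounded by the rail (y = 55), the end stop (face at x = 100, 12 mm thick) and the lip; it is 38 mm wide, 27 mm deep, open on top and towards -x.
- lip_mouth (a point): Corner of the pocket's mouth on the lip's inner face: jig frame x = 73, y = 17, z = 12 mm; axes as the jig's. The lip is a bar parallel to the rail, 10 mm thick (y 7 to 17), from here to x = 101; a short flared lead-in, 6 mm thick, bends from here away from the rail to about x = 57, y = 2 mm.
- blank: Loose white ceramic block, 44 mm long (its x), 34 mm wide (y), 20 mm high, about 110 g (varies). Origin: centre of its underside, on the plate. Starts on the plate at the end away from the pocket (jig x -95 to -35, y -45 to -10 mm), its x turned up to 0.5 rad from the jig's x. Held only by friction. When home, 17 mm of its length stays outside the pocket's mouth.
- puck: Bystander: loose round white ceramic puck, 34 mm diameter, 14 mm high, lying on the plate beside the pocket, outside the lip. Origin: centre of its underside.
- jar: Bystander: loose glass jar with a white cap, 44 mm diameter, 50 mm high, standing on the bench beside the jig. Origin: centre of its underside.
- cup: Bystander: loose white cup, 50 mm across the rim, 45 mm high, standing on the bench beside the jig. Jar and cup may swap places: one stands beyond the rail, about 125 mm from the jig's centre, the other beyond the stop end, about 180 mm from it. Origin: centre of its underside.
- palette: Bystander: white porcelain mixing palette 140 x 85 mm, 12 mm thick, fixed on the bench along the jig's open side, its centre about 150 mm from the jig's centre. Origin: centre of its underside.
There are look-alikes about, which are no part of the job. Leave any yellow look-alike of the blank alone.

How it is judged:
By the outcome, as a careful person would: the job done as asked, in the order asked, and still so for the second after the job is handed in, with the robot touching nothing.
It also fails if it takes over 64 s, if anything falls off the work surface, if the arm or the gripper's body presses on something with over 40 N, if the wrist force passes 120 N, or if a joint passes its speed limit or range.

## Working session

There is one attempt and no reset: what is moved stays moved. The work goes in short steps, Python scripts to look and compute and a tool call to move; the robot and the scene stay as the last step left them, time stands still between calls to the robot, and variables do not carry over. Pictures are saved under pics/ and viewed, and the job is handed in when it is done.

Besides the shell and the picture viewer there is one more tool, called after "Emit:" as name(argument=value, ...) on one line, values as JSON. move_arm: Moves the arm, as the interface text tells. Its arguments: {"type":"object","properties":{"rows":{"type":"array","items":{"type":"number"}},"grip_force":{"type":"number"}},"required":["rows"]}

```bash
ls; mkdir -p pics; cat > h.py <<'E'
import numpy as np, cv2
from rig import robot
def shot(n,fn=None):
    c=robot.camera(n)
    if fn: cv2.imwrite('pics/'+fn,c['color'][:,:,::-1])
    return c
def ray(c,px):
    u=cv2.undistortPoints(np.array([[px]],float),np.array(c['camera_matrix']),np.array(c['distortion']))[0,0]
    R=np.array(c['R']);t=np.array(c['t'])
    return -R.T@t, R.T@np.array([u[0],u[1],1.])
def onz(c,px,z):
    o,d=ray(c,px); return o+d*(z-o[2])/d[2]
def proj(c,X):
    R=np.array(c['R']);t=np.array(c['t'])
    return cv2.projectPoints(np.array(X,float).reshape(-1,3),cv2.Rodrigues(R)[0],t,np.array(c['camera_matrix']),np.array(c['distortion']))[0][:,0]
E
python3 - <<'E'
from h import *
for n in ['top','side']:
    c=shot(n,n+'0.png')
    print(n,-np.array(c['R']).T@c['t'],np.array(c['R'])[2])
    for th in ['jig','rail_face','pocket','lip_mouth','blank','puck','jar','cup','palette']:
        r=robot.spot_point(n,th)
        print(th,[(np.round(d['at'],1).tolist(),round(d['conf'],2),np.round(onz(c,d['at'],0.012 if th in('blank','puck','rail_face','pocket','lip_mouth') else 0),4).tolist()) for d in r[:4]])
print(robot.get_obs())
E
```

```text
pics
top [ 0.49806443 -0.04664384  0.83244979] [ 0.04945254  0.02840745 -0.99837241]
jig [([268.0, 169.3], 0.72, [0.57, -0.0436, 0.0])]
rail_face [([248.1, 148.0], 0.81, [0.6092, -0.0059, 0.012])]
pocket [([290.6, 127.9], 0.67, [0.6474, -0.0859, 0.012])]
lip_mouth [([288.1, 134.7], 0.92, [0.6345, -0.0812, 0.012])]
blank [([231.5, 281.7], 0.84, [0.3592, 0.0232, 0.012]), ([176.3, 275.9], 0.68, [0.369, 0.1263, 0.012]), ([249.4, 215.8], 0.66, [0.4814, -0.0092, 0.012]), ([246.1, 149.4], 0.18, [0.6065, -0.0021, 0.012])]
puck [([317.0, 145.9], 0.68, [0.6134, -0.1354, 0.012])]
jar [([338.8, 102.0], 0.92, [0.6992, -0.178, 0.0])]
cup [([241.8, 105.2], 0.62, [0.6935, 0.0074, 0.0])]
palette [([318.4, 233.5], 0.92, [0.4488, -0.1392, 0.0])]
side [0.47001205 0.55073303 0.46671586] [ 0.11267611 -0.80148462 -0.58730443]
jig [([246.0, 204.4], 0.72, [0.5675, -0.0491, 0.0])]
rail_face [([216.2, 212.4], 0.85, [0.609, -0.0041, 0.012])]
pocket [([205.2, 184.4], 0.89, [0.6455, -0.0781, 0.012]), ([192.9, 163.3], 0.23, [0.6849, -0.1416, 0.012])]
lip_mouth [([215.1, 180.8], 0.65, [0.6308, -0.0921, 0.012])]
bla
[... 525 characters left out ...]
: 1.0, 'q': array([ 1.09447093e+00,  5.27490180e-01,  1.43270152e+00,  1.98810001e-05,
        1.18142149e+00, -1.78517351e-01]), 'joint_velocities': array([ 1.41733217e-03,  1.55534706e-03,  2.32518705e-05,  7.71677934e-04,
        5.85108318e-04, -4.86160005e-04]), 'joint_torque': array([ 1.22019719e-03, -4.40025258e+01, -1.76989371e+01,  6.34486880e-02,
        5.04367996e-02, -1.86485784e-05]), 'position': array([0.18335437, 0.59747013, 0.22255395]), 'tool_rot': array([ 1.48358105e-01,  9.88933705e-01, -6.76916032e-06, -1.20114714e-05]), 'ft_force': array([-0.7013788 , -0.39456458, -0.27394459]), 'moment': array([-0.04223857, -0.01387454, -0.03787815]), 'grip_width': 0.08669657995897045}
```

```bash
python3 - <<'E'
import cv2
a=cv2.imread('pics/top0.png')[80:310,150:380]
cv2.imwrite('pics/top0c.png',cv2.resize(a,(600,600),interpolation=cv2.INTER_CUBIC))
a=cv2.imread('pics/side0.png')[130:320,140:400]
cv2.imwrite('pics/side0c.png',cv2.resize(a,(780,570),interpolation=cv2.INTER_CUBIC))
E
```

```text
(no output)
```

View pics/top0c.png

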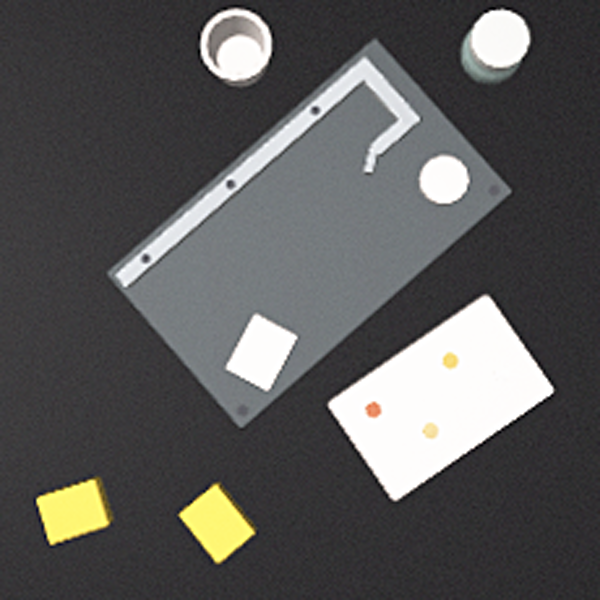

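View pics/side0c.png

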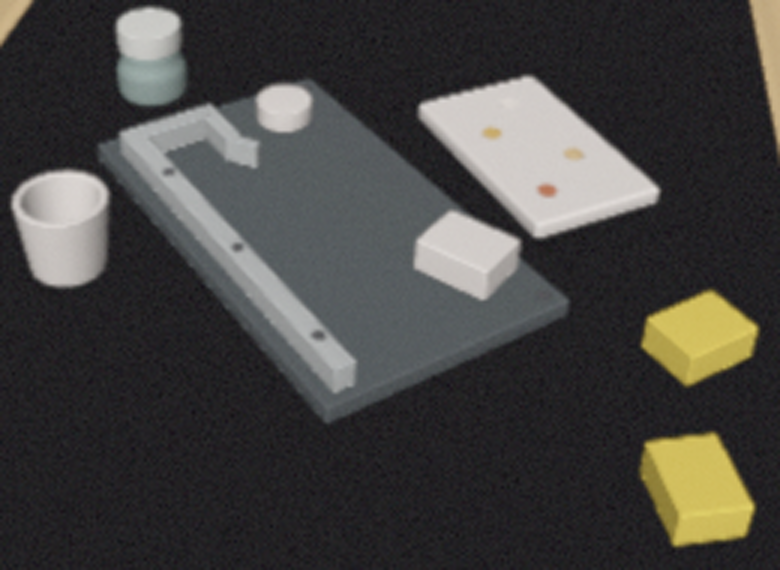

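The blank is the white block on the jig plate, at top px (250,216) and side px (293,221). The other two candidates, at top px (176,276) and (231,282), are yellow blocks on the bench, so they are look-alikes. The cup is beyond the rail, the jar is beyond the stop, and the puck lies outside the lip. Next I'll fit the poses.

```bash
cat >> h.py <<'E'
from scipy.optimize import least_squares
def rect_fit(poly,L,W,loss='soft_l1'):
    # fit rectangle of known size to world contour points
    poly=np.array(poly); (cx,cy),_,_=cv2.minAreaRect((poly*1000).astype(np.float32))
    best=None
    for a0 in np.arange(0,np.pi,np.pi/12):
        def f(p):
            d=poly-p[:2]; c,s=np.cos(p[2]),np.sin(p[2])
            x=abs(d@[c,s])-L/2; y=abs(d@[-s,c])-W/2
            return 1000*np.where((x>0)&(y>0),np.hypot(x,y),np.maximum(x,y))
        r=least_squares(f,[cx/1000,cy/1000,a0],loss=loss)
        if best is None or r.cost<best.cost: best=r
    return best.x,np.sqrt(2*best.cost/len(poly))
def contour(mask,px):
    cs,_=cv2.findContours(mask.astype(np.uint8),cv2.RETR_EXTERNAL,cv2.CHAIN_APPROX_NONE)
    cs=[c for c in cs if cv2.pointPolygonTest(c,(float(px[0]),float(px[1])),False)>=0]
    return max(cs,key=cv2.contourArea)[:,0].astype(float) if cs else None
def jigpose():
    d=np.load('jig.npy'); return d
def tojig(p,J=None):
    J=jigpose() if J is None else J
    c,s=np.cos(J[2]),np.sin(J[2]); d=np.array(p)[...,:2]-J[:2]
    return d@np.array([[c,-s],[s,c]])
def toworld(p,J=None):
    J=jigpose() if J is None else J
    c,s=np.cos(J[2]),np.sin(J[2]); return np.array(p)@np.array([[c,s],[-s,c]])+J[:2]
E
python3 - <<'E'
from h import *
c=shot('top'); im=c['color'].astype(int)
print(im[180,268],im[216,250],im[300,300], im[148,250], im[60,60])
g=im.sum(2)/3
m=(g>70).astype(np.uint8); m=cv2.morphologyEx(m,cv2.MORPH_OPEN,np.ones((3,3)))
P=contour(m,(268,180)); 
w=np.array([onz(c,p,.012)[:2] for p in P])
J,e=rect_fit(w,.26,.15); 
print(len(P),J,e, cv2.minAreaRect((w*1000).astype(np.float32)))
# blank on top z=32mm
m=(im.min(2)>190).astype(np.uint8)
B=contour(m,(250,216)); wb=np.array([onz(c,p,.032)[:2] for p in B])
b,eb=rect_fit(wb,.044,.034); print(len(B),b,eb,cv2.minAreaRect((wb*1000).astype(np.float32)))
# orient J
rf=np.array([0.609,-0.006])
best=None
for k in (0,np.pi):
    Jk=np.array([J[0],J[1],J[2]+k]); t=tojig(rf,Jk)
    if t[1]>0: 
        Jk[2]=(Jk[2]+np.pi)%(2*np.pi)-np.pi; np.save('jig.npy',Jk); print('J',Jk)
print('blank jig',tojig(b[:2]),(b[2]-jigpose()[2]+np.pi/2)%np.pi-np.pi/2)
print('check top', proj(c,[[*toworld(q),z] for q,z in [((-.006,.055),.012),((.078,.038),.012),((.073,.017),.028),((.1,.055),.028),((-.124,.055),.028),((.112,.067),.028)]]))
c2=shot('side')
im2=c['color'].copy()
def L(im,c,pts,z,col):
    q=proj(c,[[*toworld(p),z] for p in pts])*1
    return q
for n,cc in(('top',c),('side',c2)):
    big=cv2.resize(cc['color'][:,:,::-1],None,fx=3,fy=3,interpolation=cv2.INTER_CUBIC)
    def d(pts,z,col): 
        q=proj(cc,[[*p,z] for p in pts]); q=((q+.5)*3).astype(np.int32); cv2.polylines(big,[q],True,col,1,cv2.LINE_AA)
    r=lambda a,b:[(a,b),(-a,b),(-a,-b),(a,-b)]
    d(toworld(r(.13,.075)),.012,(0,0,255))
    d(toworld([(-.124,.055),(.112,.055),(.112,.067),(-.124,.067)]),.028,(0,255,0))
    d(toworld([(.073,.017),(.101,.017),(.101,.007),(.073,.007)]),.028,(255,0,0))
    d(toworld(r(.022,.017),b),.032,(255,0,255))
    o=big[240:800,450:1140] if n=='top' else big[380:880,420:1140]
    cv2.imwrite(f'pics/ov_{n}.png',o)
E
```

```text
[118 121 123] [254 253 252] [51 49 53] [116 121 126] [57 57 58]
1788 [ 0.52668577 -0.01979415  1.57506983] 26.091346961147625 ((535.0386962890625, -12.127227783203125), (715.3668823242188, 954.8436279296875), 0.27004432678222656)
71 [ 0.48406957 -0.01076158  2.65950814] 0.7802117437234674 ((484.0263366699219, -10.65315055847168), (34.36806869506836, 43.297462463378906), 63.71076583862305)
J [ 0.52668577 -0.01979415 -1.56652282]
blank jig [-0.00921461 -0.04257721] 1.0844383122443553
check top [[252.07644765 162.53208342]
 [296.75130365 171.49737208]
 [294.5959825  182.17851036]
 [309.26341476 161.57269167]
 [188.13836929 161.68578521]
 [315.79142909 155.06552866]]
```

```bash
cat > fit.py <<'E'
from h import *
c=shot('top'); im=c['color'].astype(int)
g=cv2.GaussianBlur(c['color'],(3,3),0).astype(int).sum(2)/3
m=(g>87).astype(np.uint8)
P=contour(m,(268,180)); 
w=np.array([onz(c,p,.012)[:2] for p in P])
J,e=rect_fit(w,.26,.15); 
print(len(P),J,e, cv2.minAreaRect((w*1000).astype(np.float32)))
m=(im.min(2)>190).astype(np.uint8)
B=contour(m,(250,216)); wb=np.array([onz(c,p,.032)[:2] for p in B])
b,eb=rect_fit(wb,.044,.034); print(b,eb)
rf=np.array([0.609,-0.006])
for k in (0,np.pi):
    Jk=np.array([J[0],J[1],J[2]+k]); t=tojig(rf,Jk)
    if t[1]>0: 
        Jk[2]=(Jk[2]+np.pi)%(2*np.pi)-np.pi; np.save('jig.npy',Jk); print('J',Jk)
print('blank jig',tojig(b[:2]),(b[2]-jigpose()[2]+np.pi/2)%np.pi-np.pi/2)
c2=shot('side')
for n,cc in(('top',c),('side',c2)):
    big=cv2.resize(cc['color'][:,:,::-1],None,fx=3,fy=3,interpolation=cv2.INTER_CUBIC)
    def d(pts,z,col): 
        q=proj(cc,[[*p,z] for p in pts]); q=((q+.5)*3).astype(np.int32); cv2.polylines(big,[q],True,col,1,cv2.LINE_AA)
    r=lambda a,b:[(a,b),(-a,b),(-a,-b),(a,-b)]
    d(toworld(r(.13,.075)),.012,(0,0,255))
    d(toworld([(-.124,.055),(.112,.055),(.112,.067),(-.124,.067)]),.028,(0,255,0))
    d(toworld([(.073,.017),(.101,.017),(.101,.007),(.073,.007)]),.028,(255,0,0))
    d(toworld(r(.022,.017),b),.032,(255,0,255))
    o=big[240:800,450:1140] if n=='top' else big[380:880,420:1140]
    cv2.imwrite(f'pics/ov2_{n}.png',o)
E
python3 fit.py
```

```text
1788 [ 0.52668577 -0.01979415  1.57506983] 26.091346961147625 ((535.0386962890625, -12.127227783203125), (715.3668823242188, 954.8436279296875), 0.27004432678222656)
[ 0.48406957 -0.01076158  2.65950814] 0.7802117437234674
J [ 0.52668577 -0.01979415 -1.56652282]
blank jig [-0.00921461 -0.04257721] 1.0844383122443553
```

View pics/ov2_top.png

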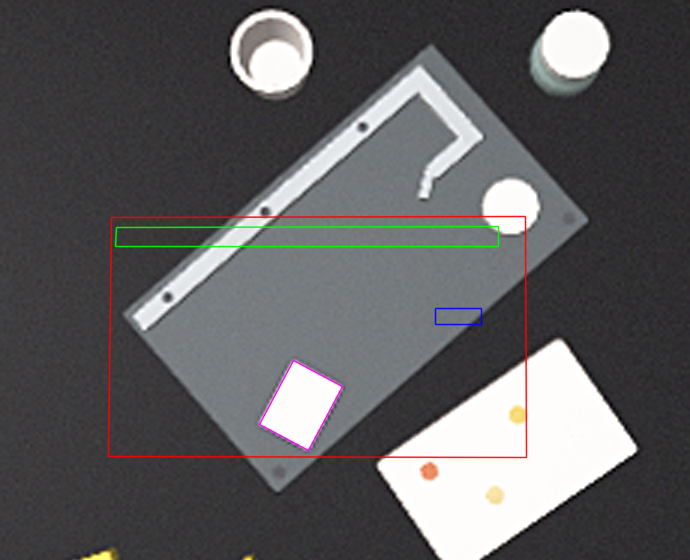

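View pics/ov2_side.png

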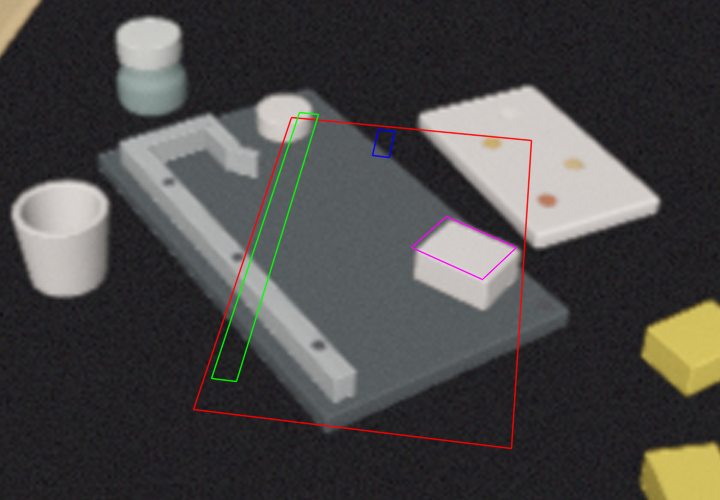

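```bash
cat >> h.py <<'E'
def contour(mask,px):
    n,l=cv2.connectedComponents(mask.astype(np.uint8),connectivity=4)
    k=l[int(round(px[1])),int(round(px[0]))]
    cs,_=cv2.findContours((l==k).astype(np.uint8),cv2.RETR_EXTERNAL,cv2.CHAIN_APPROX_NONE)
    return max(cs,key=cv2.contourArea)[:,0].astype(float)
E
sed -i 's/ov2_/ov3_/' fit.py; python3 fit.py
```

```text
322 [ 0.57031882 -0.04294886 -0.84658124] 1.2155160006175876 ((570.272705078125, -42.85662841796875), (148.72613525390625, 258.7109375), 41.522254943847656)
[ 0.48406957 -0.01076158  2.65950814] 0.7802117437234674
J [ 0.57031882 -0.04294886 -0.84658124]
blank jig [-0.08125315 -0.04327677] 0.3644967274486195
```

View pics/ov3_top.png

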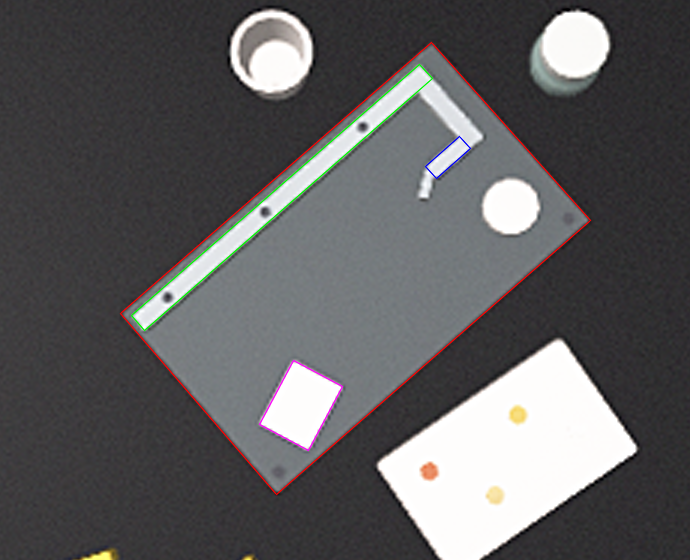

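View pics/ov3_side.png

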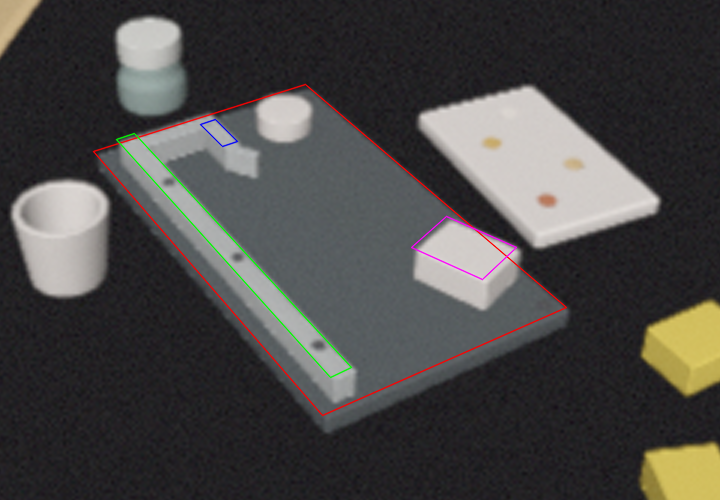

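The fit matches the picture: jig at (0.570, -0.043) with yaw -0.847, and the blank at jig (-81, -43) mm, turned +0.364 rad. I'll push with shut fingers, tool y along the rail, first moving to above the open side behind the blank.

Emit:
move_arm(rows=[20.6, -28.9, 0, 0, 0, -0.14, 1, 20.6, -28.9, 0, 0, 0, -0.14, 1, 20.6, -28.9, 0, 0, 0, -0.14, 1, 20.6, -28.9, 0, 0, 0, -0.14, 1, 20.6, -28.9, 0, 0, 0, -0.14, 1, 20.6, -28.9, 0, 0, 0, -0.14, 1, 20.6, -28.9, 0, 0, 0, -0.14, 1, 20.6, -28.9, 0, 0, 0, -0.14, 1, 20.6, -28.9, 0, 0, 0, -0.14, 1, 20.6, -28.9, 0, 0, 0, -0.14, 1, 20.6, -28.9, 0, 0, 0, -0.14, 1, 20.6, -28.9, 0, 0, 0, -0.14, 1], grip_force=20)

```text
time: 2.5
position: [0.4314, 0.2495, 0.2228]
tool_rot: [0.837, 0.547, 0.0, 0.0]
ft_force: [1.1, -0.1, -0.2]
grip_width: 0.0029
```

Emit:
move_arm(rows=[1.6, -36.9, 0, 0, 0, -0.055, 1, 1.6, -36.9, 0, 0, 0, -0.055, 1, 1.6, -36.9, 0, 0, 0, -0.055, 1, 1.6, -36.9, 0, 0, 0, -0.055, 1, 1.6, -36.9, 0, 0, 0, -0.055, 1, 1.6, -36.9, 0, 0, 0, -0.055, 1, 1.6, -36.9, 0, 0, 0, -0.055, 1, 1.6, -36.9, 0, 0, 0, -0.055, 1, 0, 0, 0, 0, 0, 0, 1, 0, 0, 0, 0, 0, 0, 1])

```text
time: 3.5
position: [0.4433, -0.0451, 0.2226]
tool_rot: [0.936, 0.353, 0.0, -0.0]
ft_force: [-0.4, 0.4, -0.8]
grip_width: 0.0007
```

Emit:
move_arm(rows=[0, 0, -30, 0, 0, 0, 1, 0, 0, -30, 0, 0, 0, 1, 0, 0, -30, 0, 0, 0, 1, 0, 0, -30, 0, 0, 0, 1, 0, 0, -25, 0, 0, 0, 1, 0, 0, -20, 0, 0, 0, 1, 0, 0, -15, 0, 0, 0, 1, 0, 0, -10, 0, 0, 0, 1, 0, 0, -10, 0, 0, 0, 1, 0, 0, -6, 0, 0, 0, 1, 0, 0, 0, 0, 0, 0, 1])

```text
time: 4.6
position: [0.4432, -0.0442, 0.0162]
tool_rot: [0.935, 0.354, -0.0, -0.0]
ft_force: [-0.4, -0.1, 1.1]
grip_width: 0.0006
```

```bash
python3 - <<'E'
from h import *
o=robot.get_obs(); print(o['position'],tojig(o['position'])*1000)
c=shot('side'); a=c['color'][130:320,140:400,::-1]
cv2.imwrite('pics/s1.png',cv2.resize(a,(780,570),interpolation=cv2.INTER_CUBIC))
E
```

```text
[ 0.44321019 -0.04419657  0.01616022] [-83.28097347 -96.03352313]
```

View pics/s1.png

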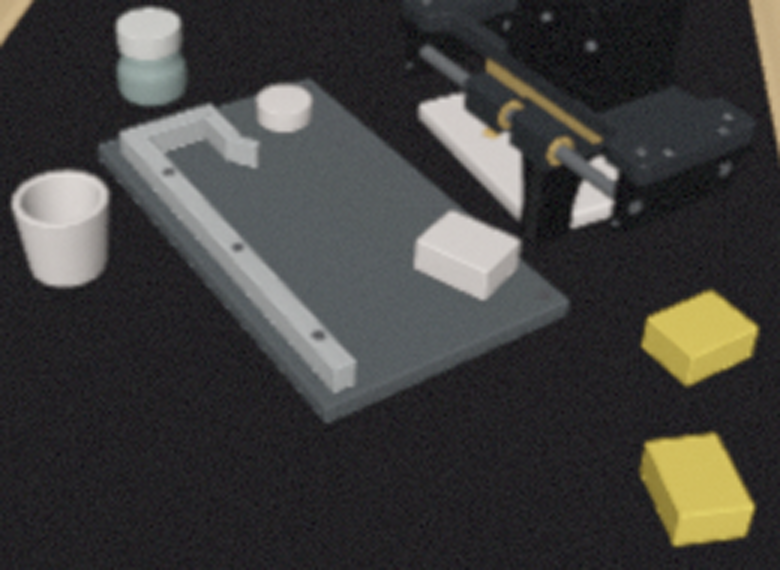

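The shut fingers hang just off the plate edge behind the blank, at about crop (550,210). Next is the push along jig +y.

Emit:
move_arm(rows=[3.0, 2.65, 0, 0, 0, 0, 1, 3.0, 2.65, 0, 0, 0, 0, 1, 3.0, 2.65, 0, 0, 0, 0, 1, 3.0, 2.65, 0, 0, 0, 0, 1, 3.0, 2.65, 0, 0, 0, 0, 1, 3.0, 2.65, 0, 0, 0, 0, 1, 3.0, 2.65, 0, 0, 0, 0, 1, 3.0, 2.65, 0, 0, 0, 0, 1, 3.0, 2.65, 0, 0, 0, 0, 1, 3.0, 2.65, 0, 0, 0, 0, 1, 3.0, 2.65, 0, 0, 0, 0, 1, 3.0, 2.65, 0, 0, 0, 0, 1])

```text
time: 5.85
position: [0.4797, -0.0125, 0.0165]
tool_rot: [0.935, 0.354, 0.0, 0.0]
ft_force: [0.5, -0.9, -0.1]
grip_width: 0.0004
```

```bash
cat > look.py <<'E'
import sys
from h import *
t=sys.argv[1]
o=robot.get_obs(); print(o['time'],o['position'],tojig(o['position'])*1000,o['ft_force'])
c=shot('side'); a=c['color'][130:320,140:400,::-1]
cv2.imwrite(f'pics/s{t}.png',cv2.resize(a,(780,570),interpolation=cv2.INTER_CUBIC))
c=shot('top'); a=c['color'][80:310,150:380,::-1]
cv2.imwrite(f'pics/t{t}.png',cv2.resize(a,(600,600),interpolation=cv2.INTER_CUBIC))
E
python3 look.py 2
```

```text
5.85 [ 0.47972465 -0.01253563  0.01652769] [-82.80307163 -47.70659199] [ 0.50337201 -0.89065918 -0.10340236]
```

View pics/s2.png

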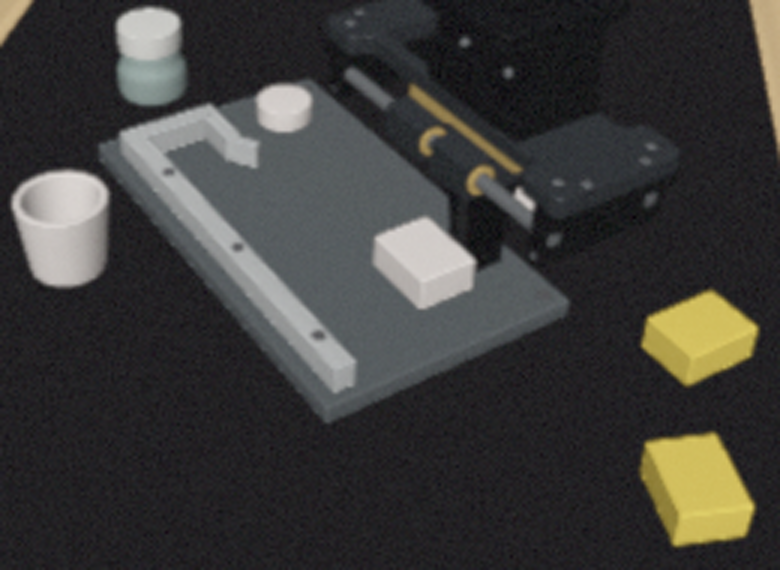

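View pics/t2.png

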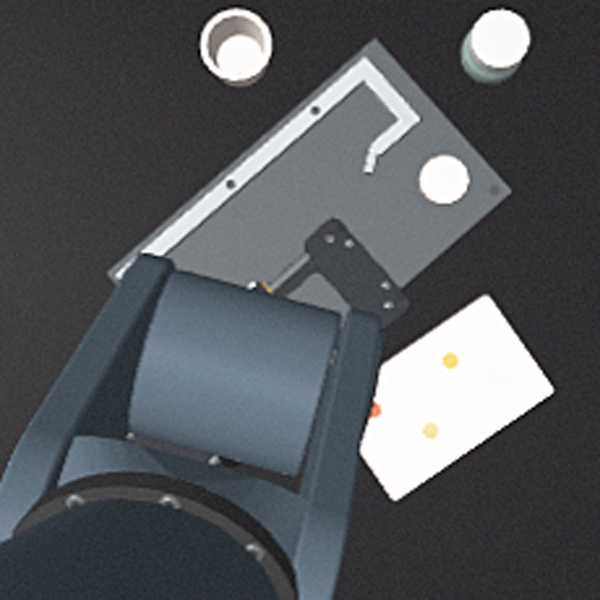

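In the side view the blank's top face is at about crop (425,250) and has turned nearly parallel to the rail. The top camera is blocked by the arm. I'll carry on.

Emit:
move_arm(rows=[3.0, 2.65, 0, 0, 0, 0, 1, 3.0, 2.65, 0, 0, 0, 0, 1, 3.0, 2.65, 0, 0, 0, 0, 1, 3.0, 2.65, 0, 0, 0, 0, 1, 3.0, 2.65, 0, 0, 0, 0, 1, 3.0, 2.65, 0, 0, 0, 0, 1, 3.0, 2.65, 0, 0, 0, 0, 1, 3.0, 2.65, 0, 0, 0, 0, 1, 3.0, 2.65, 0, 0, 0, 0, 1, 3.0, 2.65, 0, 0, 0, 0, 1, 3.0, 2.65, 0, 0, 0, 0, 1, 3.0, 2.65, 0, 0, 0, 0, 1])

```text
time: 7.15
position: [0.5156, 0.0193, 0.0165]
tool_rot: [0.935, 0.354, -0.0, -0.0]
ft_force: [0.1, -0.2, 0.8]
grip_width: 0.0004
```

```bash
python3 look.py 3
```

```text
7.15 [0.51556679 0.01929987 0.01654871] [-82.90135599   0.2324122 ] [ 0.08108356 -0.21067154  0.78469609]
```

View pics/s3.png

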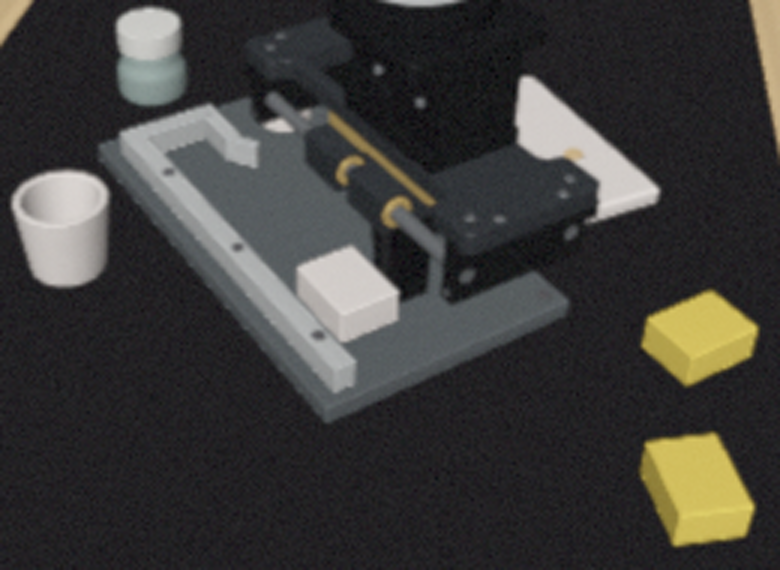

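The blank is parallel to the rail and about 10 mm short of it, with its front top edge running through crop (297,270) to (345,335). I'll creep in and watch the force.

Emit:
move_arm(rows=[0.75, 0.66, 0, 0, 0, 0, 1, 0.75, 0.66, 0, 0, 0, 0, 1, 0.75, 0.66, 0, 0, 0, 0, 1, 0.75, 0.66, 0, 0, 0, 0, 1, 0.75, 0.66, 0, 0, 0, 0, 1, 0.75, 0.66, 0, 0, 0, 0, 1, 0.75, 0.66, 0, 0, 0, 0, 1, 0.75, 0.66, 0, 0, 0, 0, 1])

```text
time: 8.05
position: [0.5214, 0.0244, 0.0166]
tool_rot: [0.935, 0.354, -0.0, 0.0]
ft_force: [0.1, -0.7, 0.8]
grip_width: 0.0003
```

Emit:
move_arm(rows=[0.75, 0.66, 0, 0, 0, 0, 1, 0.75, 0.66, 0, 0, 0, 0, 1])

```text
time: 8.25
position: [0.5228, 0.0257, 0.0166]
tool_rot: [0.935, 0.354, -0.0, 0.0]
ft_force: [-1.5, -3.0, 0.9]
grip_width: 0.0006
```

Emit:
move_arm(rows=[0.75, 0.66, 0, 0, 0, 0, 1])

```text
time: 8.35
position: [0.5229, 0.0257, 0.0166]
tool_rot: [0.935, 0.355, -0.001, 0.0]
ft_force: [-3.9, -6.7, 2.9]
grip_width: 0.0003
```

Emit:
move_arm(rows=[0.75, 0.66, 0, 0, 0, 0, 1, 0, 0, 0, 0, 0, 0, 1])

```text
time: 8.55
position: [0.5228, 0.0258, 0.0166]
tool_rot: [0.935, 0.355, -0.002, 0.0]
ft_force: [-3.4, -7.1, 3.9]
grip_width: 0.0005
```

```bash
python3 look.py 4
```

```text
8.55 [0.52282514 0.02576894 0.01656116] [-82.93781278   9.95512285] [-3.37356412 -7.0628489   3.8901611 ]
```

View pics/s4.png

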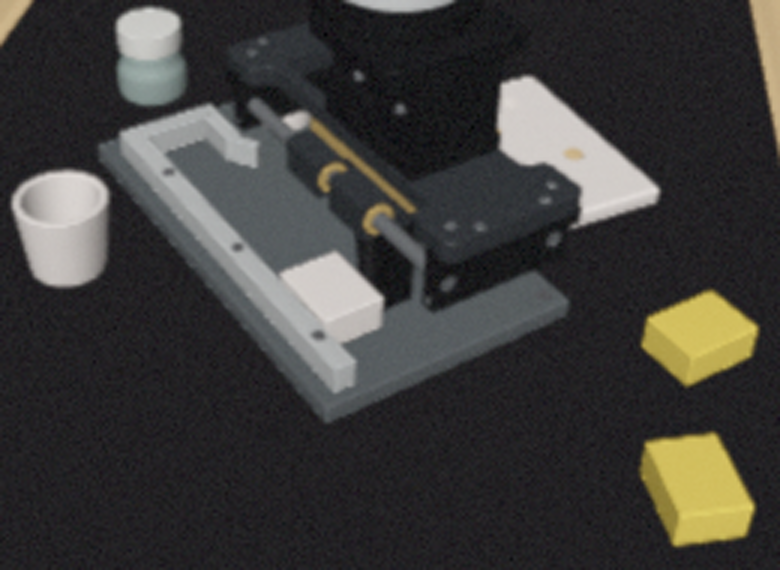

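The blank lies flat on the rail. Now I'll back off, go round at low height, and come in behind its end.

Emit:
move_arm(rows=[-1.5, -1.32, 0, 0, 0, 0, 1, -3, -2.65, 0, 0, 0, 0, 1, -6, -5.3, 0, 0, 0, 0, 1, -6, -5.3, 0, 0, 0, 0, 1, -6, -5.3, 0, 0, 0, 0, 1, -8, 9, 0, 0, 0, 0, 1, -10, 11.3, 0, 0, 0, 0, 1, -10, 11.3, 0, 0, 0, 0, 1, -10, 11.3, 0, 0, 0, 0, 1, 0, 0, 0, 0, 0, 0, 1])

```text
time: 9.65
position: [0.4606, 0.0523, 0.0165]
tool_rot: [0.935, 0.355, -0.002, -0.001]
ft_force: [-0.7, -0.4, 0.1]
grip_width: 0.001
```

```bash
cat > bl.py <<'E'
import sys
from h import *
def bfit(c,J,p0,tag):
    # side-view: fit blank pose by matching white silhouette
    im=c['color'].astype(int)
    return None
E
python3 look.py 5
```

```text
9.65 [0.46055339 0.05226385 0.0164595 ] [-144.0410296   -19.13350088] [-0.68275106 -0.360207    0.08735261]
```

View pics/s5.png

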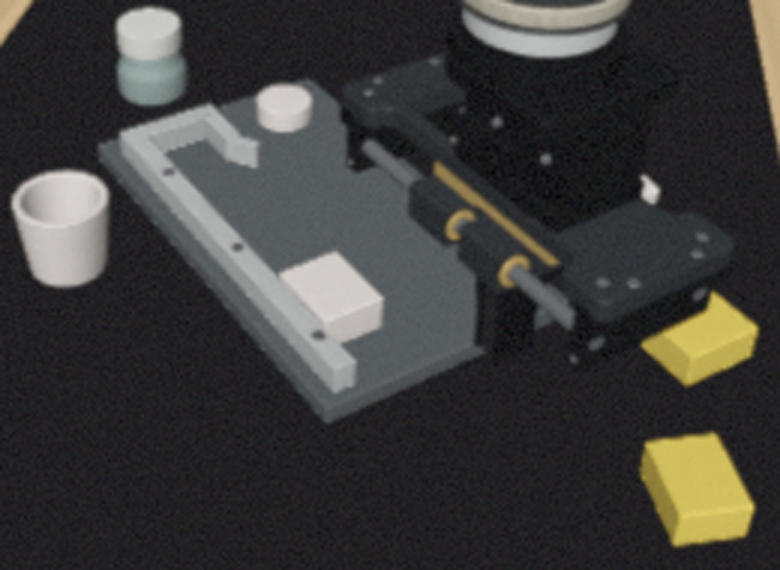

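View pics/t5.png

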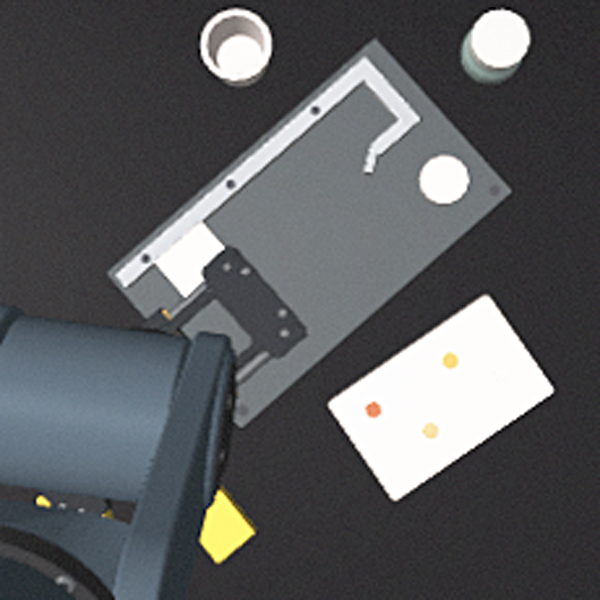

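The blank is flush with the rail in both views, at top crop (190,262) and side crop (330,297). I'll measure where its rear end is.

```bash
python3 - <<'E'
from h import *
c=shot('side')
for p in [(382,299),(333,322),(331,253),(282,273)]: print(p,tojig(onz(c,(p[0]/3+140-.33,p[1]/3+130-.33),.032))*1000)
E
```

```text
(382, 299) [-100.31849703   21.51617828]
(333, 322) [-102.02149207   51.31102238]
(331, 253) [-56.47092716  23.63589225]
(282, 273) [-57.19931475  53.42881729]
```

Emit:
move_arm(rows=[6.75, 5.97, 0, 0, 0, 0, 1, 6.75, 5.97, 0, 0, 0, 0, 1, 6.75, 5.97, 0, 0, 0, 0, 1, 6.75, 5.97, 0, 0, 0, 0, 1, 6.75, 5.97, 0, 0, 0, 0, 1, 6.75, 5.97, 0, 0, 0, 0, 1, 0, 0, 0, 0, 0, 0, 1])

```text
time: 10.5
position: [0.5059, 0.0866, 0.0166]
tool_rot: [0.935, 0.355, 0.001, 0.0]
ft_force: [0.4, -0.5, 0.1]
grip_width: 0.0003
```

```bash
python3 look.py 6
```

```text
10.5 [0.50591871 0.08660494 0.01662236] [-139.70649082   37.59863326] [ 0.42578825 -0.51913175  0.1136434 ]
```

View pics/s6.png

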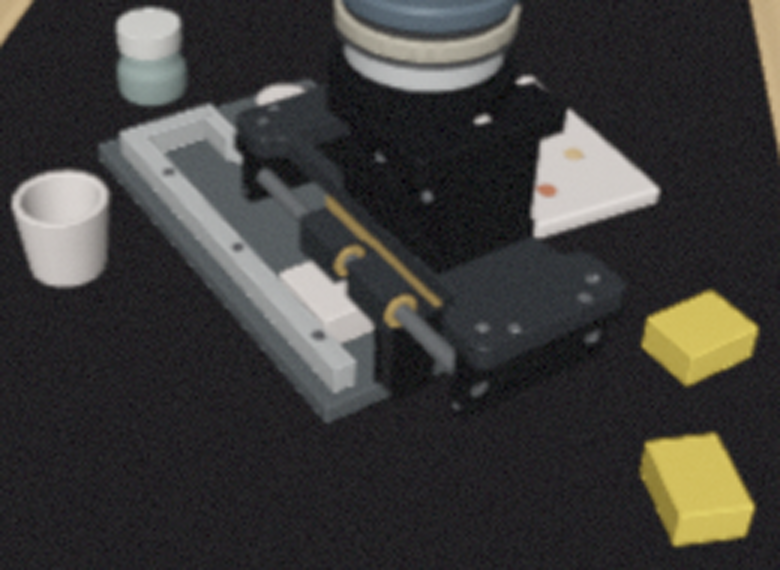

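Emit:
move_arm(rows=[2.26, -3.34, 0, 0, 0, 0, 1, 2.26, -3.34, 0, 0, 0, 0, 1, 2.26, -3.34, 0, 0, 0, 0, 1, 2.26, -3.34, 0, 0, 0, 0, 1, 2.26, -3.34, 0, 0, 0, 0, 1, 1.35, -1.48, 0, 0, 0, 0, 1, 1.35, -1.48, 0, 0, 0, 0, 1, 1.35, -1.48, 0, 0, 0, 0, 1, 2.0, -2.2, 0, 0, 0, 0, 1, 2.69, -2.96, 0, 0, 0, 0, 1, 2.69, -2.96, 0, 0, 0, 0, 1, 2.69, -2.96, 0, 0, 0, 0, 1])

```text
time: 11.8
position: [0.5296, 0.0535, 0.0165]
tool_rot: [0.935, 0.354, -0.0, -0.0]
ft_force: [-0.8, 0.4, 0.7]
grip_width: 0.0008
```

```bash
python3 look.py 7
```

```text
11.8 [0.52963682 0.05354838 0.01652787] [-99.23209902  33.46241244] [-0.79353176  0.38548049  0.68446546]
```

View pics/s7.png

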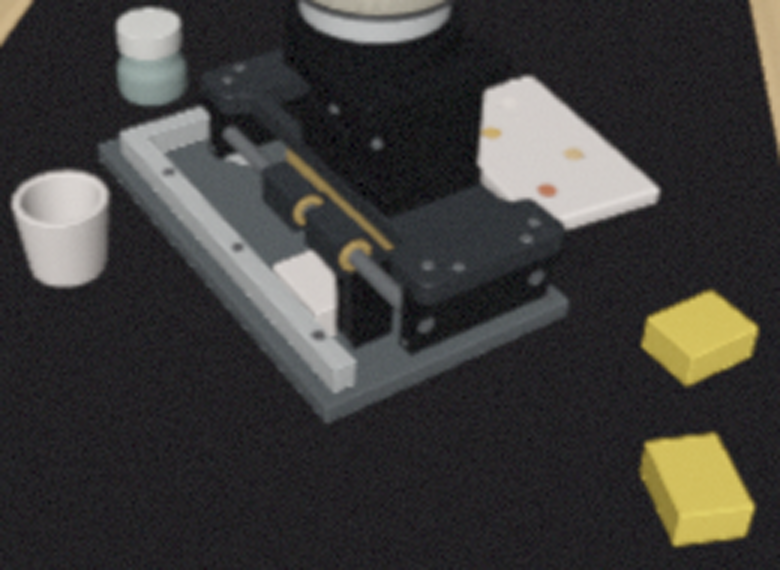

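Emit:
move_arm(rows=[2.72, -2.93, 0, 0, 0, 0, 1, 2.72, -2.93, 0, 0, 0, 0, 1, 2.72, -2.93, 0, 0, 0, 0, 1, 2.72, -2.93, 0, 0, 0, 0, 1, 2.72, -2.93, 0, 0, 0, 0, 1, 2.72, -2.93, 0, 0, 0, 0, 1, 2.72, -2.93, 0, 0, 0, 0, 1, 2.72, -2.93, 0, 0, 0, 0, 1, 2.72, -2.93, 0, 0, 0, 0, 1, 2.72, -2.93, 0, 0, 0, 0, 1, 2.72, -2.93, 0, 0, 0, 0, 1])

```text
time: 13.0
position: [0.5598, 0.0212, 0.0165]
tool_rot: [0.935, 0.354, -0.0, -0.0]
ft_force: [-0.7, 0.0, 1.0]
grip_width: 0.0004
```

```bash
python3 look.py 8
```

```text
13.0 [0.55984922 0.0211574  0.01653548] [-54.95345659  34.63152947] [-0.69310011  0.03546732  1.00652369]
```

View pics/s8.png

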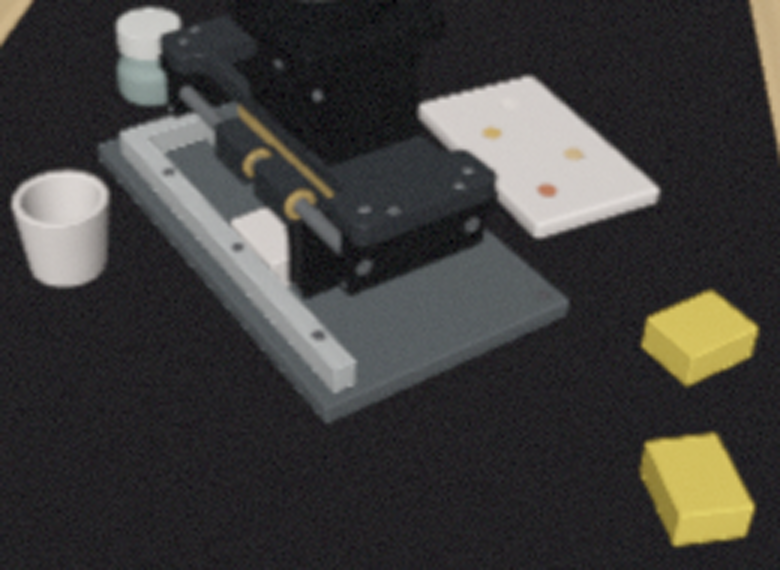

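View pics/t8.png

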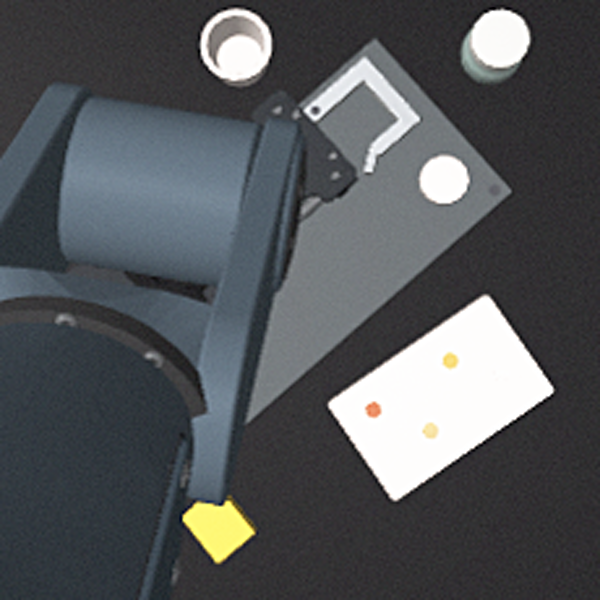

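Emit:
move_arm(rows=[2.72, -2.93, 0, 0, 0, 0, 1, 2.72, -2.93, 0, 0, 0, 0, 1, 2.72, -2.93, 0, 0, 0, 0, 1, 2.72, -2.93, 0, 0, 0, 0, 1, 2.72, -2.93, 0, 0, 0, 0, 1, 2.72, -2.93, 0, 0, 0, 0, 1, 2.72, -2.93, 0, 0, 0, 0, 1, 2.72, -2.93, 0, 0, 0, 0, 1, 2.72, -2.93, 0, 0, 0, 0, 1, 2.72, -2.93, 0, 0, 0, 0, 1, 2.72, -2.93, 0, 0, 0, 0, 1])

```text
time: 14.2
position: [0.5899, -0.0111, 0.0165]
tool_rot: [0.935, 0.354, 0.0, 0.0]
ft_force: [-1.4, 0.1, -0.2]
grip_width: 0.0005
```

```bash
python3 look.py 9; python3 -c "
import cv2;a=cv2.imread('pics/s9.png')[80:360,80:400];cv2.imwrite('pics/s9c.png',cv2.resize(a,(640,560),interpolation=cv2.INTER_CUBIC))"
```

```text
14.2 [ 0.58989448 -0.01113262  0.01651051] [-10.86117939  35.74233816] [-1.393954    0.12180088 -0.19379296]
```

View pics/s9c.png

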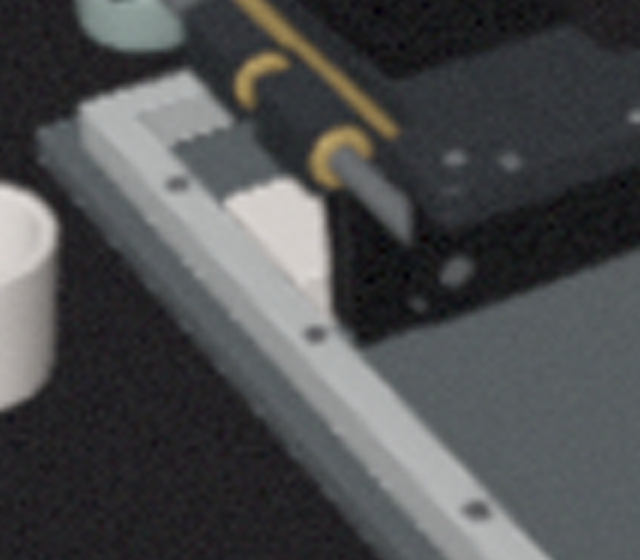

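The blank is still flush along the rail, with its white top edge at crop (225,205) to (325,310). I'll continue.

Emit:
move_arm(rows=[2.72, -2.93, 0, 0, 0, 0, 1, 2.72, -2.93, 0, 0, 0, 0, 1, 2.72, -2.93, 0, 0, 0, 0, 1, 2.72, -2.93, 0, 0, 0, 0, 1, 2.72, -2.93, 0, 0, 0, 0, 1, 2.72, -2.93, 0, 0, 0, 0, 1, 2.72, -2.93, 0, 0, 0, 0, 1, 2.72, -2.93, 0, 0, 0, 0, 1, 2.72, -2.93, 0, 0, 0, 0, 1])

```text
time: 15.2
position: [0.6143, -0.0375, 0.0164]
tool_rot: [0.935, 0.354, -0.0, 0.0]
ft_force: [-1.4, -0.1, -0.2]
grip_width: 0.0005
```

Emit:
move_arm(rows=[1.36, -1.46, 0, 0, 0, 0, 1, 1.36, -1.46, 0, 0, 0, 0, 1, 1.36, -1.46, 0, 0, 0, 0, 1, 1.36, -1.46, 0, 0, 0, 0, 1])

```text
time: 15.6
position: [0.6195, -0.043, 0.0166]
tool_rot: [0.935, 0.354, -0.0, -0.0]
ft_force: [-1.3, -0.4, -0.3]
grip_width: 0.0004
```

```bash
python3 look.py 10; python3 -c "
import cv2;a=cv2.imread('pics/s10.png')[80:360,80:400];cv2.imwrite('pics/s10c.png',cv2.resize(a,(640,560),interpolation=cv2.INTER_CUBIC))"
```

```text
15.6 [ 0.6195004  -0.04304625  0.01656753] [32.65809611 36.77345329] [-1.32960465 -0.4332577  -0.2742937 ]
```

View pics/s10c.png

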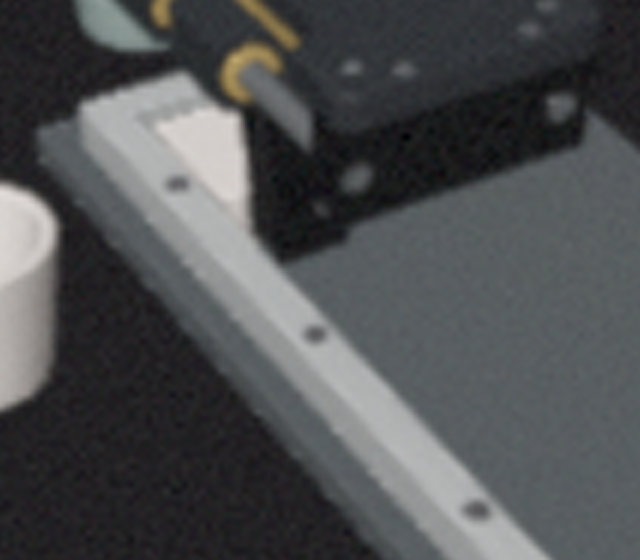

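View pics/t10.png

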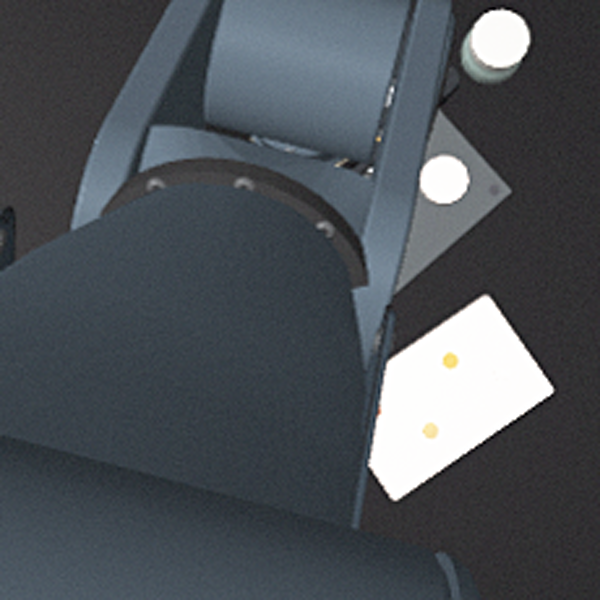

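The blank is entering the pocket, flush on the rail. I'll creep in and watch the force.

Emit:
move_arm(rows=[0.68, -0.73, 0, 0, 0, 0, 1, 0.68, -0.73, 0, 0, 0, 0, 1, 0.68, -0.73, 0, 0, 0, 0, 1, 0.68, -0.73, 0, 0, 0, 0, 1])

```text
time: 16.1
position: [0.6223, -0.0459, 0.0166]
tool_rot: [0.935, 0.354, 0.0, -0.0]
ft_force: [-0.7, -0.2, 0.5]
grip_width: 0.0007
```

Emit:
move_arm(rows=[0.68, -0.73, 0, 0, 0, 0, 1, 0.68, -0.73, 0, 0, 0, 0, 1, 0.68, -0.73, 0, 0, 0, 0, 1])

```text
time: 16.4
position: [0.6243, -0.0482, 0.0165]
tool_rot: [0.935, 0.354, -0.0, -0.0]
ft_force: [0.2, 0.6, 0.8]
grip_width: 0.0004
```

Emit:
move_arm(rows=[0.68, -0.73, 0, 0, 0, 0, 1, 0.68, -0.73, 0, 0, 0, 0, 1])

```text
time: 16.6
position: [0.6256, -0.0496, 0.0165]
tool_rot: [0.935, 0.354, -0.0, -0.0]
ft_force: [-0.0, 2.1, 0.8]
grip_width: 0.0002
```

Emit:
move_arm(rows=[0.68, -0.73, 0, 0, 0, 0, 1, 0.68, -0.73, 0, 0, 0, 0, 1])

```text
time: 16.8
position: [0.6269, -0.0511, 0.0165]
tool_rot: [0.935, 0.354, -0.0, -0.0]
ft_force: [0.0, 1.3, 0.6]
grip_width: 0.0005
```

Emit:
move_arm(rows=[0.68, -0.73, 0, 0, 0, 0, 1, 0.68, -0.73, 0, 0, 0, 0, 1])

```text
time: 17.0
position: [0.6282, -0.0526, 0.0165]
tool_rot: [0.935, 0.354, -0.0, -0.0]
ft_force: [-1.4, 1.0, 0.0]
grip_width: 0.0006
```

Emit:
move_arm(rows=[0.68, -0.73, 0, 0, 0, 0, 1, 0.68, -0.73, 0, 0, 0, 0, 1])

```text
time: 17.2
position: [0.6286, -0.053, 0.0165]
tool_rot: [0.935, 0.354, -0.001, -0.001]
ft_force: [-3.3, 5.5, 3.8]
grip_width: 0.0001
```

Emit:
move_arm(rows=[0.68, -0.73, 0, 0, 0, 0, 1])

```text
time: 17.3
position: [0.6286, -0.0531, 0.0165]
tool_rot: [0.935, 0.354, -0.001, -0.002]
ft_force: [-4.5, 6.4, 5.6]
grip_width: 0.0004
```

Emit:
move_arm(rows=[0.68, -0.73, 0, 0, 0, 0, 1])

```text
time: 17.4
position: [0.6286, -0.0531, 0.0165]
tool_rot: [0.935, 0.354, -0.002, -0.003]
ft_force: [-5.9, 8.5, 6.7]
grip_width: 0.0004
```

It has stopped hard with about 10 N along -x. I'll retreat straight back, lift, and look.

Emit:
move_arm(rows=[-1.32, 1.5, 0, 0, 0, 0, 1, -1.32, 1.5, 0, 0, 0, 0, 1, -2.65, 3, 0, 0, 0, 0, 1, -5.3, 6, 0, 0, 0, 0, 1, -6.6, 7.5, 0, 0, 0, 0, 1, -6.6, 7.5, 0, 0, 0, 0, 1, -3.3, 3.7, 10, 0, 0, 0, 1, 0, 0, 30, 0, 0, 0, 1, 0, 0, 30, 0, 0, 0, 1, 0, 0, 30, 0, 0, 0, 1, 0, 0, 30, 0, 0, 0, 1, 0, 0, 30, 0, 0, 0, 1])

```text
time: 18.6
position: [0.6037, -0.0244, 0.1786]
tool_rot: [0.935, 0.354, 0.0, 0.0]
ft_force: [-1.0, -0.6, -0.2]
grip_width: 0.0003
```

Emit:
move_arm(rows=[-20, 30, 5, 0, 0, 0, 1, -20, 30, 5, 0, 0, 0, 1, -20, 30, 5, 0, 0, 0, 1, -20, 30, 0, 0, 0, 0, 1, -20, 35, 0, 0, 0, 0, 1, -15, 35, 0, 0, 0, 0, 1, -15, 35, 0, 0, 0, 0, 1, -10, 35, 0, 0, 0, 0, 1, -10, 35, 0, 0, 0, 0, 1, -10, 35, 0, 0, 0, 0, 1, -10, 35, 0, 0, 0, 0, 1, 0, 0, 0, 0, 0, 0, 1])

```text
time: 19.8
position: [0.4324, 0.3441, 0.1924]
tool_rot: [0.934, 0.356, 0.001, -0.001]
ft_force: [0.9, -0.8, -0.4]
grip_width: 0.0004
```

```bash
python3 look.py 11; python3 - <<'E'
import cv2
a=cv2.imread('pics/s11.png')[80:360,80:400];cv2.imwrite('pics/s11c.png',cv2.resize(a,(640,560),interpolation=cv2.INTER_CUBIC))
a=cv2.imread('pics/t11.png')[20:220,260:480];cv2.imwrite('pics/t11c.png',cv2.resize(a,(660,600),interpolation=cv2.INTER_CUBIC))
E
```

```text
19.8 [0.43241622 0.34406435 0.19242439] [-381.24757101  153.12296234] [ 0.8647274  -0.80743235 -0.3734721 ]
```

View pics/s11c.png

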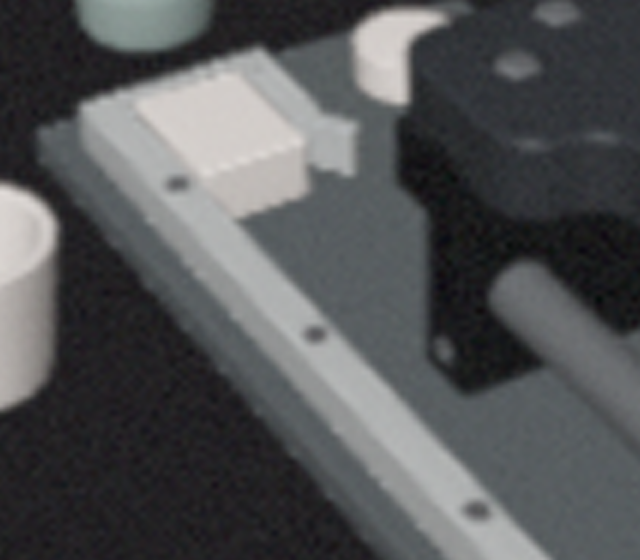

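View pics/t11.png

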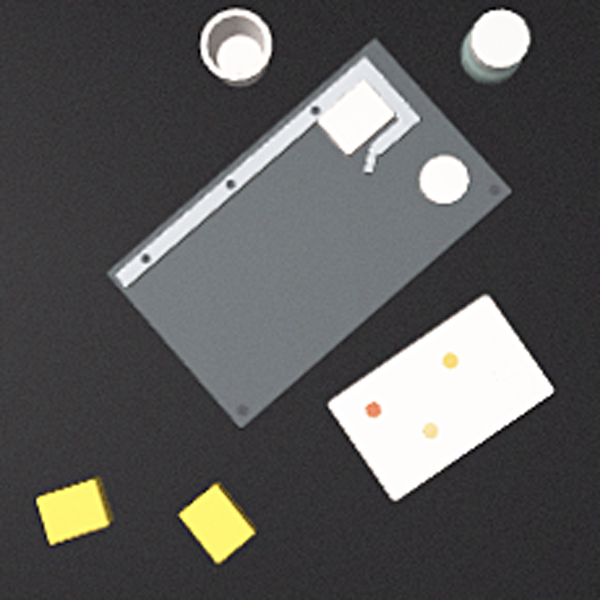

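View pics/t11c.png

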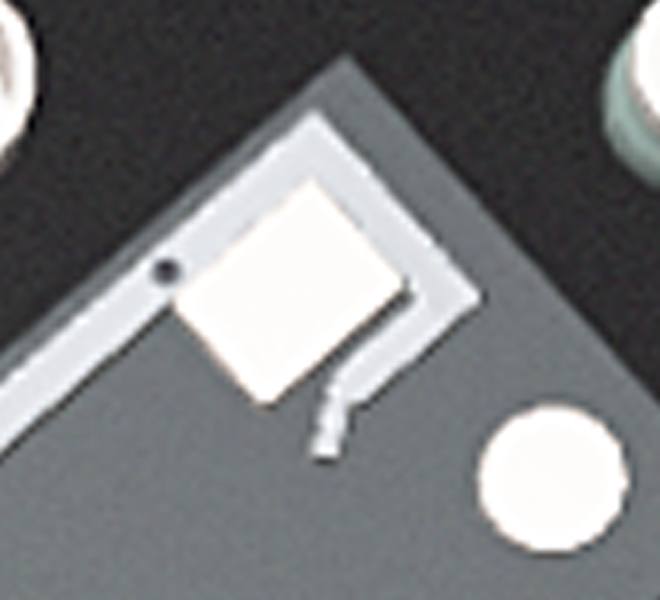

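The blank sits against the rail and the end stop with no dark line between them, and the dark gap shows only on the lip side, at crop (380,320). I'll check it with a numerical fit.

```bash
python3 - <<'E'
from h import *
c=shot('top'); im=c['color'].astype(int)
q=proj(c,[[*toworld([.078,.038]),.032]])[0]; print(q)
print(im[int(q[1]),int(q[0])], im[148,250], im[int(q[1])-6:int(q[1])+8:2,int(q[0])+5].tolist())
for th in (238,243,247):
    m=(cv2.GaussianBlur(c['color'],(3,3),0).min(2)>th)
    B=contour(m,q); w=np.array([onz(c,p,.032)[:2] for p in B])
    b,e=rect_fit(w,.044,.034)
    print(th,len(B),tojig(b[:2])*1000,(b[2]-jigpose()[2]+np.pi/2)%np.pi-np.pi/2,e)
E
```

```text
[285.87534455 124.29798512]
[254 252 251] [118 121 125] [[253, 252, 250], [253, 252, 251], [253, 252, 251], [254, 252, 251], [254, 253, 252], [254, 252, 251], [255, 254, 253]]
238 59 [78.20396823 38.10332528] -0.04749453011300542 1.493887470502123
243 55 [78.3403904  37.82490182] -0.13954472587258593 1.7410417890221548
247 57 [77.2574035  37.85116608] -0.11092899581415061 1.9022305341199248
```

```bash
python3 - <<'E'
from h import *
c=shot('top'); g=cv2.cvtColor(c['color'],cv2.COLOR_RGB2GRAY).astype(np.float32)
def scan(p0,d,n,z,thr):
    s=np.linspace(0,n,int(n*20000)); P=np.array([[*toworld(np.array(p0)+np.array(d)*t),z] for t in s])
    q=proj(c,P).astype(np.float32)
    v=cv2.remap(g,q[:,:1],q[:,1:],cv2.INTER_LINEAR)[:,0]
    k=np.argmax(v>thr); return s[k],v
ys=np.arange(.024,.0515,.003); r=[]
for y in ys: r.append(.04+scan((.04,y),(1,0),.03,.032,185)[0])
print('rear x',np.round(np.array(r)*1000,1), 'ang',np.polyfit(ys,r,1)[0])
xs=np.arange(.058,.07,.002); r=[]
for x in xs: r.append(.008+scan((x,.008),(0,1),.03,.032,185)[0])
print('lip side y',np.round(np.array(r)*1000,1),np.polyfit(xs,r,1)[0])
# reference: rail inner edge (top z=28)
xs=np.arange(-.1,.05,.01); r=[.045+scan((x,.045),(0,1),.02,.028,165)[0] for x in xs]
print('rail y',np.round(np.array(r)*1000,1),np.polyfit(xs,r,1)[0])
# profile across rail seam & stop seam
for x in (.062,.07,.08,.09):
    _,v=scan((x,.04),(0,1),.03,.03,999); print('rail seam',x,v[::30].round().astype(int).tolist())
for y in (.028,.035,.045):
    _,v=scan((.085,y),(1,0),.03,.03,999); print('stop seam',y,v[::30].round().astype(int).tolist())
E
```

```text
rear x [55.4 55.3 55.1 55.3 55.2 55.4 55.7 55.5 55.4 55.2] ang 0.0038447918247584935
lip side y [20.8 20.8 20.8  8.   8.   8.   8. ] -1.3737181015979034
rail y [54.7 54.9 54.8 54.9 55.  54.9 55.  54.9 55.  54.8 55.  54.8 54.7 54.9
 54.7 54.9] 1.4742739200681733e-05
rail seam 0.062 [253, 253, 252, 252, 252, 252, 252, 252, 254, 251, 233, 206, 159, 126, 101, 165, 221, 218, 159, 122]
rail seam 0.07 [252, 253, 252, 252, 252, 252, 252, 253, 253, 246, 234, 229, 229, 230, 231, 233, 236, 213, 153, 119]
rail seam 0.08 [252, 252, 252, 252, 252, 252, 252, 252, 254, 249, 228, 221, 227, 230, 230, 233, 233, 209, 145, 117]
rail seam 0.09 [252, 252, 252, 252, 252, 252, 252, 253, 252, 246, 234, 229, 228, 228, 230, 232, 233, 214, 155, 118]
stop seam 0.028 [252, 252, 252, 252, 252, 252, 252, 253, 254, 254, 236, 217, 222, 225, 224, 226, 229, 221, 151, 101]
stop seam 0.035 [252, 252, 252, 252, 252, 252, 252, 252, 253, 252, 241, 227, 224, 224, 224, 226, 231, 221, 147, 107]
stop seam 0.045 [252, 252, 252, 252, 252, 252, 252, 252, 253, 252, 231, 212, 222, 226, 225, 227, 229, 210, 154, 109]
```

The blank is square to the rail (0.004 rad), its rear edge is at x = 55.4 mm (56 at home) and its lip-side edge is at y = 20.8 mm (21 at home). There is no gap at the rail or the stop, and the arm is clear, so I'm handing in.

```bash
python3 - <<'E'
from h import *
print(robot.hand_in()); print(robot.get_obs()['time'])
E
```

```text
the job is handed in; nothing more can be done
None
the job is handed in; nothing more can be done
```

The blank is home in the corner pocket, and I handed the job in at about 20 s of the 64 s allowed. With shut fingers, I pushed it straight across the plate until it lay flat on the long rail. I then slid it along the rail from behind until it stopped hard against the end stop, at about 12 N. I backed straight off, lifted and moved clear.

**Last checks (top camera):**
- **Position:** the rear edge is at jig x = 55.4 mm (56 when home) and the lip-side edge at y = 20.8 mm (21 when home).
- **Squareness:** the rear edge gives about 0.004 rad off the jig.
- **Seating:** there was no visible gap at the rail or the stop, only the expected gap on the lip side.
- **Everything else:** the puck, jar, cup, palette and yellow blocks look unmoved in the pictures.

**One disagreement:** a whole-outline fit of the blank gave 0.05–0.14 rad of yaw. I put that down to the white blank blending into the bright rail, and relied on the rear-edge measurement instead.

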